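Set the length stop in its detent and bring the work up to it

TASK

With the fingertips, push the sliding stop along the rail until its spring plunger drops into the index saddle that has the tall upright pin, passing over the other saddle if that one comes first. Then gently push the wooden block along the rail until its end rests against the stop plate, leaving the stop seated in its detent. Only push: lift nothing, and do not disturb the bolt, the tape measure or the spark plug.

Things in the scene. Friction and masses are not known exactly. Their poses are not given: they have to be found in the camera images.
- rail: Fixed aluminium bar, 30 wide (x) x 460 long (y) x 30 mm high, lying on the table; origin at the centre of its underside, y along its length. Its front face (local x = -15 mm, towards the robot) is the fence. All other fixed and sliding parts here share its axes.
- stop_carriage (a joint): Position of the sliding stop along the rail (m): rail-frame y of the carriage's origin, -0.205 to +0.205; starts between -0.20 and -0.155, before both saddles. Friction about 1.5 N; climbing into a saddle takes about 7 to 11 N, then it snaps forward about 8 mm. Seated, it takes about 6 to 10 N either way to push it out; let go within about 5 mm of the seat it pulls itself in.
- push_tab (a point): Point on the back (-y) face of the sliding stop's upright steel tab, 85 mm above the table: push here towards +y. The tab is 32 mm wide (x), centred on this point, 10 mm thick (y), and rises from 50 to 104 mm above the table; its back face is 16 mm behind the carriage's origin and its middle 18 mm in front (-x) of the rail's middle. Axes as the rail's.
- index_tip (a point): Lower tip of the spring plunger under the sliding stop, 4 mm ahead (+y) of the carriage's origin, 20 mm ahead of the push tab's back face. Seated when its rail-frame y equals the saddle's. The plunger has a black knob on top, 15 mm wide, 80 mm above the table, which rises as it rides up.
- index_plunger (a joint): Lift of the spring plunger (m): 0 on the plain rail, about 0.004 on the crests of a saddle, about 0.0005 when dropped into a saddle's notch.
- stop_face (a point): Centre of the stop plate's +y face, 16 mm above the table, 16 mm ahead (+y) of the carriage's origin and 46 mm in front (-x) of the rail's middle. The plate is 58 mm wide (x) and 8 mm thick, from 4 to 46 mm above the table.
- saddle_pin: Target index saddle on the rail: steel plate 44 x 30 mm with two round cross ridges (crests 8.5 mm above the rail, 16 mm apart), the notch midway; origin at the notch, on the rail's top and middle line. It alone has an upright pin, 11 mm thick, behind the rail (local x = +27.5 mm), top 105 mm above the table. May be first or second; the two are 55 to 115 mm apart.
- saddle_plain: The other index saddle, with the same ridges and notch but no pin; origin as for the first. Not the wanted place.
- wood_block: Loose hardwood block, 55 (x) x 110 (y) x 32 mm high, 85 to 170 g, lying along the fence ahead (+y) of the sliding stop with 2 to 6 mm of gap to the fence; origin at the centre of its underside, y along its length.
- block_near_end (a point): Centre of the block's -y end face, 16 mm above the table: the end to bring against the stop plate.
- block_far_end (a point): Centre of the block's +y end face (55 mm wide, 32 mm high), 16 mm above the table: push here towards -y.
- bolt_m12: Loose bolt, 58 mm tall, standing on its head in front of the rail; bystander, not to be disturbed. Origin under its head.
- tape_measure: Loose pocket tape measure, 32 x 74 x 58 mm, in front of the rail; bystander. Origin under its centre.
- spark_plug_1: Loose spark plug, 79 mm long, 23 mm thick, lying behind the rail; bystander. Origin under its centre.
Things that resemble listed ones, but are neither listed nor needed, are in the scene too. Leave any blue look-alike of the wood_block alone.

How it is judged:
By the outcome, as a careful person would: the job done as asked, in the order asked, and still so for the second after the job is handed in, with the robot touching nothing.
It also fails if it takes over 64 s, if anything falls off the work surface, if the arm or the gripper's body presses on something with over 40 N, if the wrist force passes 120 N, or if a joint passes its speed limit or range.

ROBOT

A 7-joint arm with a two-finger parallel gripper is mounted at the origin on a cart in front of the work surface, level with it; the furniture and walls round the work are solid. World frame = base frame: x ahead of the robot, y to its left, z up, the work surface at z = 0. Lengths are in m, angles in rad, forces in N, time in s.
With the tool pointing down it reaches from about 0.375 to 0.925 m from the base axis. Payload 3.1 kg.
Tool frame: the origin (TCP) lies between the finger pads; the fingertips stand 22 mm ahead of it and the grasp point (between the pads) lies 3 mm ahead of it; z points along the fingers, y is the line along which they close (so a half turn about z gives the same grasp; the last joint's range is limited). The gripper opens to 85 mm and grips with 20 to 120 N. Pads are 22 mm wide; open, the fingers measure 114 mm over their backs; the gripper's body (76 mm by 85 mm) begins 54 mm behind the grasp point. The pads swing forward as they close: fully open they stand 13 mm farther back than shut.
Start: joints at [1.173, 0.383, 0.044, 1.598, -0.018, 1.161, -0.05], TCP at [0.192, -0.621, 0.253] pointing down, gripper open.
Joint ranges: [-2.61, 2.61], [-0.41, 2.15], [-1.48, 1.57], [0, 2.5], [-1.57, 4.71], [0.05, 1.97], [-2.85, 2.85]. Speed limits (rad/s): [2.79, 2.79, 3.14, 3.14, 3.14, 3.14, 3.14].

INTERFACE

Orientations are given as a rotation vector (axis times angle).
In Python, from workcell import monitor, grab_frame, get_calibration, order, finder gives the robot as it stands. The module is installed in compiled form; this text tells all that it offers.
- The arm moves only by the tool step_arm, never from a script. Its argument "commands" is text: rows parted by semicolons, each of 5 numbers parted by spaces: the gripper command: -1 is shut, 1 is fully open, values between are in proportion, then the shift along the tool's x, y, z as a fraction of full scale, then the turn about the tool's z as a fraction of full scale. In form: grip tx ty tz yaw; .... A call has 1 to 12 rows; each row shifts and turns the commanded pose from where the row before left it, along the tool's axes as they then stand; what a row does not reach is not made up. Full scale, the value 1, is 150 mm for a shift and pi/4 rad for a turn. A row lasts 1/8 s, in which the tool goes at most 62.5 mm and 10.7 degrees, less where a joint would pass 70% of its speed; a pose out of reach is approached as far as the arm can. A call with a number of a shift or a turn outside -1 to 1 is refused whole. A call with a gripper value outside its range is refused whole. The fingers move at their own pace and stop on an object; "grip_force" is the grip in N (left out, the last holds). Time passes only in rows, so rows that do not move let the fingers close. It gives the time, the measured TCP pose, the force, the opening and the grip force at its end, in the units of the state.
- monitor.get_obs(): the state, without advancing time (a new reading comes with each control period).
- grab_frame(name): name is "scene" or "top"; returns (picture, depth): 400x640x3 uint8, red, green, blue; 400x640 float32, m along the optical axis (not along the pixel's ray), 0 where there is no reading.
- get_calibration(name): a dict with "fx", "fy", "cx", "cy" (pixels), "extrinsics" (4x4, takes a point from camera to world coordinates). Camera axes: x right, y down, z forward; pixel columns grow to the right and rows downward; lengths in m; the calibration is good to about 2 mm. A picture is of the moment at which its call begins. get_calibration takes no time and is no camera call.
- order.close_job(): hands the job in; it is judged then, once.
Trained networks look in the newest picture that a camera, given by its name, has taken for a name from the list of things; names that differ only in an ending like _2 or _b are one class to them, and where a whole thing is asked for, a point or a joint stands for the part that bears it (a point fixed in the world has none). Each returns a list of dicts, best first, with "confidence" (0 to 1); they miss things now and then, are a little off and sometimes report something else, mostly with a low value. They report only what shows in the picture. A call takes as long as a camera call. They do not tell look-alikes from the thing itself.
- finder.regions_of(camera, thing): "pixels" (400x640 bool, what is visible of it) and "pixel" ([row, column] in pixels, amid what is visible of it).
- finder.landmark_of(camera, thing): "pixel" ([row, column] in pixels: a listed point, or the origin of a listed thing).
The state is a dict: "time": time; "q": joint angles; "joint_velocities": joint speeds; "joint_efforts": joint torques, N m; "ee_pos": TCP position; "ee_rot": TCP orientation; "ft_force": force on the tool from outside, world axes, zero at the start; "wrist_torque": the same for the moment, N m; "grip_width": opening from 0.0 (shut) to 1.0 (fully open); "grip_force": force on a finger pad.
Only numpy, scipy, OpenCV 4.12 (cv2) and the standard library are available. Lean on these libraries where they do the work, as an engineer would, in place of code of your own. Each camera call takes 0.05 s, during which the arm holds its last target. There are 200 camera calls.

## Working session

There is one attempt and no reset: what is moved stays moved. The work goes in short steps, Python scripts to look and compute and a tool call to move; the robot and the scene stay as the last step left them, time stands still between calls to the robot, and variables do not carry over. Pictures are saved under pics/ and viewed, at most 10 in all, crops included, and the job is handed in when it is done.

Besides the shell and the picture viewer there is one more tool, called after "Call:" as name(argument=value, ...) on one line, values as JSON. step_arm: Moves the arm, as the interface text tells. Its arguments: {"type":"object","properties":{"commands":{"type":"string"},"grip_force":{"type":"number"}},"required":["commands"]}

```bash
mkdir -p pics
cat > h.py <<'E'
import numpy as np, cv2
from workcell import monitor, grab_frame, get_calibration, order, finder
def world(cam,D,r,c,z=None):
    K=get_calibration(cam);T=np.array(K["extrinsics"])
    ray=np.array([(c-K["cx"])/K["fx"],(r-K["cy"])/K["fy"],1.])
    if z is None:
        r,c=int(round(r)),int(round(c)); p=D[max(r-1,0):r+2,max(c-1,0):c+2]; p=p[p>0]
        if len(p)==0: return None
        return T[:3,:3]@(ray*np.median(p))+T[:3,3]
    d=T[:3,:3]@ray; return T[:3,3]+d*(z-T[2,3])/d[2]
E
cat > a.py <<'E'
from h import *
np.set_printoptions(precision=4,suppress=True)
H=dict(rail=0,push_tab=.085,index_tip=.034,stop_face=.016,saddle_pin=.03,saddle_plain=.03,wood_block=0,block_near_end=.016,block_far_end=.016,bolt_m12=0,tape_measure=0,spark_plug_1=0)
for cam in("scene","top"):
    I,D=grab_frame(cam); cv2.imwrite(f"pics/{cam}0.png",I[:,:,::-1])
    print(cam, np.array(get_calibration(cam)["extrinsics"])[:3,3])
    for n,z in H.items():
        for d in finder.landmark_of(cam,n)[:3]:
            r,c=d["pixel"]; print(n,round(d["confidence"],2),np.round([r,c]),world(cam,D,r,c,z),world(cam,D,r,c))
o=monitor.get_obs();print(o)
E
python3 a.py
```

```text
scene [-0.044   0.6188  0.497 ]
rail 0.74 [229. 288.] [0.5209 0.0344 0.    ] [0.499  0.057  0.0193]
push_tab 0.92 [167. 345.] [ 0.5122 -0.173   0.085 ] [ 0.5084 -0.1676  0.0878]
index_tip 0.64 [189. 331.] [ 0.5284 -0.1351  0.034 ] [ 0.5312 -0.1388  0.0317]
stop_face 0.87 [192. 346.] [ 0.5073 -0.1724  0.016 ] [ 0.4902 -0.1478  0.031 ]
stop_face 0.44 [204. 315.] [ 0.531  -0.0741  0.016 ] [ 0.5086 -0.0472  0.0347]
saddle_pin 0.83 [217. 288.] [0.5199 0.0336 0.03  ] [0.5102 0.0437 0.0381]
saddle_plain 0.69 [202. 316.] [ 0.5163 -0.0606  0.03  ] [ 0.5119 -0.0552  0.0337]
wood_block 0.95 [183. 371.] [ 0.5049 -0.2893  0.    ] [ 0.4939 -0.2711  0.01  ]
wood_block 0.66 [262. 268.] [0.4659 0.1511 0.    ] [0.4324 0.1818 0.0326]
block_near_end 0.86 [178. 392.] [ 0.4602 -0.324   0.016 ] [ 0.4556 -0.3155  0.0203]
block_near_end 0.58 [244. 289.] [0.4622 0.0944 0.016 ] [0.4437 0.1136 0.0336]
block_near_end 0.3 [267. 250.] [0.4661 0.1985 0.016 ] [0.4612 0.2025 0.0205]
block_far_end 0.75 [268. 254.] [0.4572 0.197  0.016 ] [0.4512 0.2021 0.0218]
block_far_end 0.56 [178. 354.] [ 0.538  -0.2545  0.016 ] [ 
[... 1363 characters left out ...]
958 0.0558]
spark_plug_1 0.49 [170. 257.] [0.5867 0.1556 0.    ] [0.5839 0.1534 0.0168]
spark_plug_1 0.43 [189. 370.] [ 0.5397 -0.1604  0.    ] [ 0.5296 -0.1506  0.0784]
{'time': 1.3, 'q': array([ 1.1732,  0.3829,  0.0439,  1.5979, -0.0179,  1.1612, -0.0499]), 'joint_velocities': array([ 0.0014, -0.0003, -0.0004, -0.0002, -0.0016, -0.0014,  0.0002]), 'joint_efforts': array([  0.0004, -43.3438,   1.0232, -24.9912,   0.0105,   0.0019,
         0.    ]), 'ee_pos': array([ 0.192 , -0.621 ,  0.2533]), 'ee_rot': array([-3.1063, -0.4693, -0.0001]), 'ft_force': array([ 1.3986,  0.5455, -0.3945]), 'wrist_torque': array([-0.0003,  0.0116,  0.0288]), 'grip_force': 0.0, 'grip_width': 1.0014221018525875}
```

Run:
```python
import cv2
I=cv2.imread("pics/top0.png")[140:290,200:460];cv2.imwrite("pics/t1.png",cv2.resize(I,None,fx=3,fy=3,interpolation=2))
I=cv2.imread("pics/scene0.png")[130:310,200:420];cv2.imwrite("pics/s1.png",cv2.resize(I,None,fx=3.3,fy=3.3,interpolation=2))
```

```text
(no output)
```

View pics/t1.png

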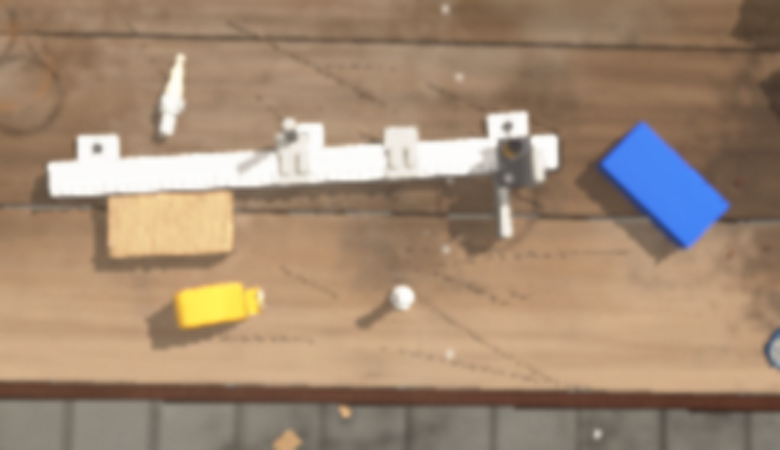

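View pics/s1.png

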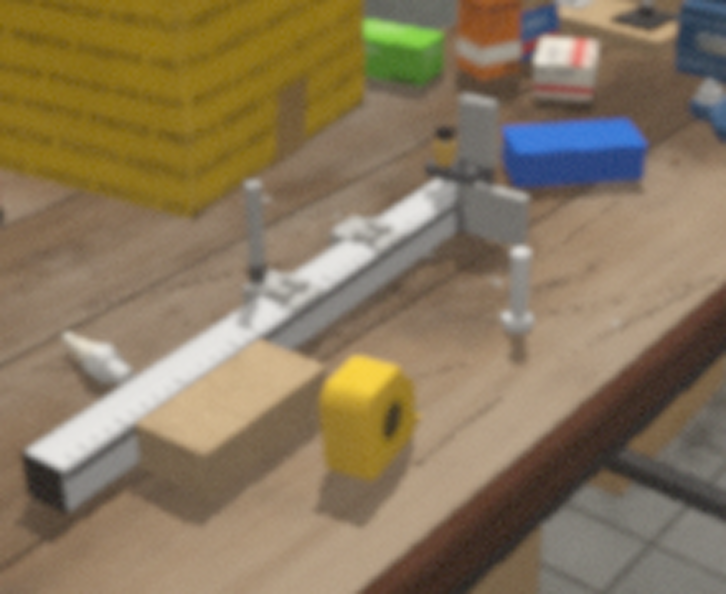

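The top view shows the rail from crop px (48,180) to (558,152). The pinned saddle, at (297,152), is the second one the stop reaches; the plain one at (400,150) comes first. The wood block is at (170,225), the bolt at (402,297), the tape at (215,305), and the blue look-alike at (665,185). The scene view confirms this order. Next I fit the rail frame.

```bash
cat > b.py <<'E'
from h import *
np.set_printoptions(precision=4,suppress=True)
from scipy.spatial.transform import Rotation as R
I,D=grab_frame("top")
def cloud(cam,m,z=None):
    rr,cc=np.nonzero(m); return np.array([world(cam,D,r,c,z) for r,c in zip(rr,cc)])
def rect(P):
    (c,s,a)=cv2.minAreaRect((P[:,:2]*1000).astype(np.float32)); return np.round(c,1),np.round(s,1),round(a,2)
for n,z in (("rail",.03),("wood_block",.032),("saddle_pin",.036),("saddle_plain",.036),("stop_carriage",None),("push_tab",None),("tape_measure",.058),("bolt_m12",.058),("spark_plug_1",.01)):
    for d in finder.regions_of("top",n)[:2]:
        if d["confidence"]<.4: continue
        m=d["pixels"].astype(np.uint8); rr,cc=np.nonzero(m)
        P=cloud("top",m,z if z else .04)
        print(n,round(d["confidence"],2),len(rr),rect(P),P[:,:2].mean(0),"z",np.median(cloud("top",m)[:,2]) if (D[m>0]>0).all() else "")
        if n in("rail","wood_block"):
            c=P[:,:2]-P[:,:2].mean(0); v=np.linalg.svd(c,full_matrices=False)[2][0]; v*=np.sign(v[1]); print("  axis",v,np.arctan2(-v[0],v[1]))
o=monitor.get_obs();print(R.from_rotvec(o["ee_rot"]).as_matrix())
# high points near the stop / pin
T=np.array(get_calibration("top")["extrinsics"]);K=get_calibration("top")
v,u=np.mgrid[0:400,0:640];C=np.stack([(u-K["cx"])/K["fx"]*D,(v-K["cy"])/K["fy"]*D,D],-1)@T[:3,:3].T+T[:3,3]
for lo,hi in((.09,.115),(.07,.09)):
    q=C[(D>0)&(C[...,2]>lo)&(C[...,2]<hi)&(C[...,0]>.43)&(C[...,0]<.6)&(abs(C[...,1])<.23)];print(lo,q)
E
python3 b.py
```

```text
rail 0.62 2250 (array([506.8,  28.7]), array([112.3, 466.9]), 1.24) [0.5158 0.0197] z 
  axis [-0.0546  0.9985] 0.05461531338302772
wood_block 0.96 879 (array([459.2, 148.5]), array([ 57.4, 111.3]), 3.57) [0.4593 0.1491] z 0.03152410324356092
  axis [-0.0819  0.9966] 0.08196423416525486
wood_block 0.7 132 (array([577.9, 153.7]), array([68.7, 21.7]), 1.82) [0.5731 0.1527] z 
  axis [-0.9898  0.1422] 1.428145295429066
saddle_pin 0.76 195 (array([526.3,  40.9]), array([54.5, 27. ]), 1.43) [0.5243 0.0412] z 0.033261923850627095
saddle_plain 0.51 180 (array([528.4, -56.6]), array([43.7, 27.2]), 0.99) [ 0.5289 -0.0562] z 0.03288061390606156
stop_carriage 0.67 301 (array([ 498.2, -160.8]), array([42.2, 92.1]), 81.14) [ 0.5082 -0.1587] z 
push_tab 0.68 302 (array([ 500.2, -162.2]), array([87.1, 43.3]), 0.36) [ 0.5112 -0.1583] z 
tape_measure 0.84 384 (array([388.9, 101. ]), array([37.5, 78.5]), 10.5) [0.3886 0.1018] z 
bolt_m12 0.56 43 (array([398.4, -59. ]), array([15.7, 18.4]), 1.07) [ 0.3982 -0.0584] z 0.010746045150652916
[[ 0.9554  0.2954 -0.    ]
 [ 0.2954 -0.9554  0.    ]
 [ 0.     -0
[... 2459 characters left out ...]
 0.5301 -0.1487  0.0804]
 [ 0.5305 -0.1517  0.0777]
 [ 0.5304 -0.1542  0.079 ]
 [ 0.5303 -0.1566  0.0804]
 [ 0.5303 -0.1592  0.0806]
 [ 0.528  -0.1493  0.076 ]
 [ 0.5275 -0.1513  0.0808]
 [ 0.5267 -0.1531  0.0873]
 [ 0.5272 -0.1562  0.0838]
 [ 0.525  -0.1515  0.08  ]
 [ 0.5251 -0.1542  0.0791]
 [ 0.5248 -0.1641  0.083 ]
 [ 0.5228 -0.1648  0.0785]
 [ 0.5202 -0.1649  0.0781]
 [ 0.5171 -0.1644  0.0817]
 [ 0.5149 -0.1649  0.078 ]
 [ 0.5124 -0.1651  0.0771]
 [ 0.5102 -0.1656  0.0732]
 [ 0.5075 -0.1656  0.0735]
 [ 0.5052 -0.1661  0.0702]
 [ 0.5034 -0.1663  0.0875]
 [ 0.5023 -0.1656  0.0734]
 [ 0.5008 -0.1662  0.0883]
 [ 0.4988 -0.1671  0.082 ]
 [ 0.4981 -0.1687  0.0892]
 [ 0.4992 -0.1752  0.08  ]]
```

```bash
cat > c.py <<'E'
from h import *
np.set_printoptions(precision=4,suppress=True)
for cam in("top","scene"):
    I,D=grab_frame(cam)
    T=np.array(get_calibration(cam)["extrinsics"]);K=get_calibration(cam)
    v,u=np.mgrid[0:400,0:640];C=np.stack([(u-K["cx"])/K["fx"]*D,(v-K["cy"])/K["fy"]*D,D],-1)@T[:3,:3].T+T[:3,3]
    hsv=cv2.cvtColor(I,cv2.COLOR_RGB2HSV)
    m=(hsv[...,1]<40)&(hsv[...,2]>150)&(D>0)&(abs(C[...,2]-.03)<.005)&(C[...,0]>.47)&(C[...,0]<.57)&(C[...,1]>-.24)&(C[...,1]<.3)
    P=C[m]; print(cam,len(P),P[:,1].min(),P[:,1].max())
    ys=[];xs=[]
    for y in np.arange(-.22,.27,.02):
        q=P[(P[:,1]>y)&(P[:,1]<y+.02),0]
        if len(q)>8: print(round(y+.01,3),len(q),np.percentile(q,[3,50,97]));
E
python3 c.py
```

```text
top 1669 -0.19926778269196738 0.2616047090512594
-0.19 62 [0.5186 0.5346 0.5458]
-0.15 10 [0.5181 0.5297 0.5411]
-0.13 71 [0.5142 0.5281 0.5418]
-0.11 85 [0.5125 0.5272 0.5411]
-0.09 77 [0.5105 0.5245 0.538 ]
-0.07 64 [0.51   0.5297 0.5508]
-0.05 105 [0.5067 0.5286 0.5507]
-0.03 75 [0.5066 0.5202 0.5343]
-0.01 81 [0.5038 0.5195 0.5337]
0.01 82 [0.5031 0.517  0.5305]
0.03 72 [0.5022 0.5215 0.5434]
0.05 78 [0.4994 0.5157 0.5407]
0.07 77 [0.499  0.5128 0.5268]
0.09 79 [0.4964 0.5122 0.526 ]
0.11 84 [0.4956 0.5094 0.523 ]
0.13 75 [0.4953 0.5087 0.5223]
0.15 83 [0.4921 0.5061 0.521 ]
0.17 78 [0.4917 0.5052 0.519 ]
0.19 78 [0.4894 0.5047 0.5186]
0.21 82 [0.4879 0.5017 0.5153]
0.23 82 [0.4872 0.5012 0.5149]
0.25 82 [0.4848 0.4985 0.5122]
scene 1427 -0.16218680358264992 0.2606270917449689
-0.15 28 [0.5198 0.5331 0.5428]
-0.13 40 [0.5148 0.5286 0.5407]
-0.11 49 [0.5112 0.5245 0.5409]
-0.09 48 [0.5099 0.5213 0.538 ]
-0.07 32 [0.5064 0.516  0.5495]
-0.05 66 [0.5062 0.5269 0.5508]
-0.03 54 [0.5049 0.5181 0.5332]
-0.01 63 [0.5031 0.5163 0.5322]
0.01 58 [0.503  0.5148 0.5309]
0.03 42 [0.4998 0.509  0.5422]
0.05 56 [0.4987 0.5098 0.5336]
0.07 72 [0.4978 0.5112 0.5252]
0.09 75 [0.4962 0.5083 0.5248]
0.11 78 [0.4945 0.5078 0.5227]
0.13 83 [0.4932 0.5069 0.5215]
0.15 81 [0.4918 0.5051 0.5197]
0.17 92 [0.4903 0.504  0.5194]
0.19 93 [0.4896 0.5018 0.5171]
0.21 100 [0.4871 0.5005 0.5153]
0.23 105 [0.4854 0.4988 0.514 ]
0.25 108 [0.4836 0.4974 0.5119]
```

Call:
step_arm(commands="-1 .286 -.194 0 0;-1 .286 -.194 0 0;-1 .286 -.194 0 0;-1 .286 -.194 0 0;-1 .286 -.194 0 0;-1 .286 -.194 0 0;-1 .286 -.194 0 0;-1 .286 -.194 0 0;-1 .286 -.194 0 0;-1 .286 -.194 0 0", grip_force=20)

```text
time: 3.15
ee_pos: [0.5168, -0.2151, 0.2536]
ee_rot: [3.106, 0.469, 0.001]
ft_force: [0.3, -0.1, -0.2]
grip_width: -0.002
grip_force: 0.0
```

Call:
step_arm(commands="-1 0 0 0 -.215;-1 0 0 0 -.215;-1 0 0 0 -.215;-1 0 0 0 -.215;-1 0 0 0 -.215;-1 0 0 0 -.215;-1 0 0 0 -.215;-1 0 0 0 -.215;-1 0 0 0 0")

```text
time: 4.28
ee_pos: [0.5159, -0.2164, 0.2534]
ee_rot: [2.133, 2.306, 0.0]
ft_force: [0.2, -1.1, 0.3]
grip_width: 0.001
grip_force: 0.0
```

Call:
step_arm(commands="-1 0 0 .3 0;-1 0 0 .3 0;-1 0 0 .3 0;-1 0 0 .175 0;-1 0 0 0 0")

```text
time: 4.9
ee_pos: [0.5137, -0.2156, 0.0897]
ee_rot: [-2.13, -2.302, 0.003]
ft_force: [0.0, -0.1, 0.1]
grip_width: -0.004
grip_force: 0.0
```

```bash
cat >> h.py <<'E'
u=np.array([-.0778,.997]);n=np.array([.997,.0778])
def st(p): return np.round([p[0]*u[0]+p[1]*u[1],p[0]*n[0]+p[1]*n[1]],4)
def crop(cam,name,r0,r1,c0,c1,f=3):
    I,D=grab_frame(cam); cv2.imwrite(f"pics/{name}.png",cv2.resize(I[r0:r1,c0:c1,::-1],None,fx=f,fy=f,interpolation=2)); return I,D
E
python3 - <<'E'
from h import *
o=monitor.get_obs();print(o["ee_pos"],st(o["ee_pos"]),o["time"])
crop("scene","s2",110,230,260,420,4)
E
```

```text
[ 0.51372671 -0.21561246  0.08966978] [-0.2549  0.4954] 4.9
```

View pics/s2.png

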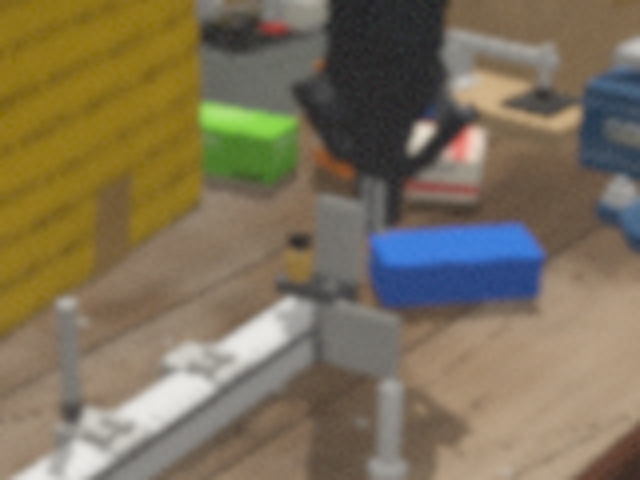

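The shut fingers at px (378,205) stand directly behind the tab at (338,245), clear of the blue block. I start pushing.

Call:
step_arm(commands="-1 .1 0 0 0;-1 .06 0 0 0;-1 .04 0 0 0;-1 .06 0 0 0;-1 .06 0 0 0;-1 .06 0 0 0;-1 .06 0 0 0;-1 .06 0 0 0;-1 .06 0 0 0;-1 .06 0 0 0;-1 .06 0 0 0;-1 0 0 0 0")

```text
time: 6.45
ee_pos: [0.506, -0.112, 0.0912]
ee_rot: [-2.125, -2.308, 0.002]
ft_force: [0.0, 0.3, -0.3]
grip_width: -0.002
grip_force: 0.0
```

Run:
```python
from h import *
o=monitor.get_obs();print(o["ee_pos"],st(o["ee_pos"]),o["time"],o["ft_force"])
```

```text
[ 0.50602066 -0.11204703  0.09122055] [-0.1511  0.4958] 6.45 [ 0.04564837  0.31093188 -0.34513213]
```

Call:
step_arm(commands="-1 .05 0 0 0;-1 .05 0 0 0;-1 .05 0 0 0;-1 .05 0 0 0;-1 .05 0 0 0;-1 .05 0 0 0;-1 .05 0 0 0;-1 .05 0 0 0;-1 .05 0 0 0;-1 .05 0 0 0;-1 .05 0 0 0;-1 0 0 0 0")

```text
time: 7.95
ee_pos: [0.5023, -0.0301, 0.0926]
ee_rot: [2.128, 2.31, 0.005]
ft_force: [0.6, 0.4, 0.7]
grip_width: -0.0
grip_force: 0.0
```

```bash
cat > k.py <<'E'
from h import *
o=monitor.get_obs();print(o["ee_pos"],st(o["ee_pos"]),o["time"],o["ft_force"])
I,D=grab_frame("top");T=np.array(get_calibration("top")["extrinsics"]);K=get_calibration("top")
v,w=np.mgrid[0:400,0:640];C=np.stack([(w-K["cx"])/K["fx"]*D,(v-K["cy"])/K["fy"]*D,D],-1)@T[:3,:3].T+T[:3,3]
S=C[...,:2]@u;N=C[...,:2]@n-.5165
for a,lo,hi,n0,n1 in(("pin",.095,.112,.015,.04),("tab",.095,.112,-.037,.0),("knob",.073,.09,-.008,.008)):
    q=(D>0)&(C[...,2]>lo)&(C[...,2]<hi)&(N>n0)&(N<n1)&(abs(S)<.26)
    print(a,q.sum(),*[np.round(np.percentile(x[q],[5,50,95]),4) for x in(S,N,C[...,2])] if q.sum() else "")
E
python3 k.py; python3 -c "
from h import *
crop('scene','s3',110,260,220,380,4)"
```

```text
[ 0.50232029 -0.03012428  0.09261236] [-0.0691  0.4985] 7.95 [0.57235994 0.39978488 0.68269386]
pin 15 [-0.0036  0.0012  0.0043] [0.023  0.0266 0.0316] [0.0976 0.1036 0.108 ]
tab 0
knob 0
```

View pics/s3.png

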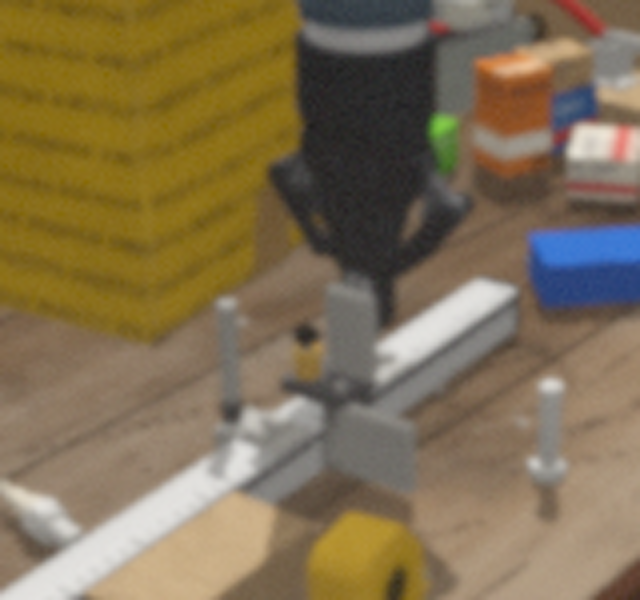

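The stop is past the plain saddle: its tab is at px (350,330) and its knob at (307,350), just short of the pinned saddle at (235,420). I go on slowly.

Call:
step_arm(commands="-1 .03 0 0 0;-1 .03 0 0 0;-1 .03 0 0 0;-1 .03 0 0 0;-1 .03 0 0 0;-1 .02 0 0 0;-1 .015 0 0 0;-1 0 0 0 0")

```text
time: 9.05
ee_pos: [0.4994, -0.0082, 0.0922]
ee_rot: [2.131, 2.304, -0.004]
ft_force: [1.9, -8.2, 2.3]
grip_width: -0.001
grip_force: 4.1
```

```bash
sed -i 's/"top"/CAM/g; s/^from h import \*/from h import *\nimport sys;CAM=sys.argv[1]/' k.py; python3 k.py scene;python3 k.py top|tail -3
```

```text
[ 0.49942045 -0.00819045  0.09223434] [-0.047   0.4973] 9.05 [ 1.92232909 -8.24469656  2.34182818]
pin 28 [-0.0047  0.0012  0.0039] [0.0215 0.0243 0.0289] [0.0959 0.1019 0.1063]
tab 134 [-0.0492 -0.0336 -0.0263] [-0.0341 -0.0252 -0.0062] [0.0957 0.103  0.1097]
knob 38 [-0.0286 -0.0159 -0.0091] [-0.0069 -0.0022  0.0058] [0.0742 0.0798 0.0826]
pin 0
tab 0
knob 0
```

Call:
step_arm(commands="-1 .006 0 0 0;-1 .006 0 0 0;-1 .006 0 0 0;-1 0 0 0 0")

```text
time: 9.65
ee_pos: [0.4992, -0.0056, 0.0922]
ee_rot: [2.132, 2.303, -0.004]
ft_force: [1.9, -6.9, 2.0]
grip_width: 0.0
grip_force: 3.5
```

Call:
step_arm(commands="-1 .007 0 0 0;-1 .007 0 0 0;-1 0 0 0 0")

```text
time: 10.02
ee_pos: [0.498, 0.0008, 0.0918]
ee_rot: [-2.13, -2.308, 0.0]
ft_force: [-0.5, 0.1, 0.1]
grip_width: 0.003
grip_force: 0.4
```

Call:
step_arm(commands="-1 -.1 0 0 0;-1 -.2 0 0 0;-1 -.2 0 -.2 0;-1 0 0 -.3 0;-1 0 0 -.3 0;-1 0 0 0 0")

```text
time: 10.78
ee_pos: [0.5068, -0.0748, 0.2155]
ee_rot: [2.127, 2.304, 0.006]
ft_force: [-0.2, 0.4, -0.1]
grip_width: -0.001
grip_force: 0.0
```

```bash
python3 k.py scene;python3 k.py top|tail -3;python3 -c "
from h import *
crop('scene','s4',150,250,240,360,6)"
```

```text
[ 0.50680514 -0.07480231  0.21554319] [-0.114   0.4995] 10.775 [-0.17218586  0.44837554 -0.07221537]
pin 28 [-0.0041  0.0006  0.0033] [0.0219 0.0247 0.0295] [0.0958 0.102  0.1064]
tab 73 [-0.0244 -0.0189 -0.0161] [-0.0326 -0.021  -0.0045] [0.0954 0.1015 0.1051]
knob 50 [-0.019  -0.0057  0.0004] [-0.0068 -0.0021  0.0055] [0.0745 0.0822 0.0859]
pin 16 [-0.0036  0.0003  0.0043] [0.024  0.0274 0.0316] [0.0997 0.1042 0.1075]
tab 48 [-0.0243 -0.0201 -0.0161] [-0.0313 -0.0182 -0.0042] [0.0989 0.1031 0.1071]
knob 25 [-0.0117 -0.006   0.0012] [-0.0038  0.0023  0.0056] [0.0764 0.0819 0.0855]
```

View pics/s4.png

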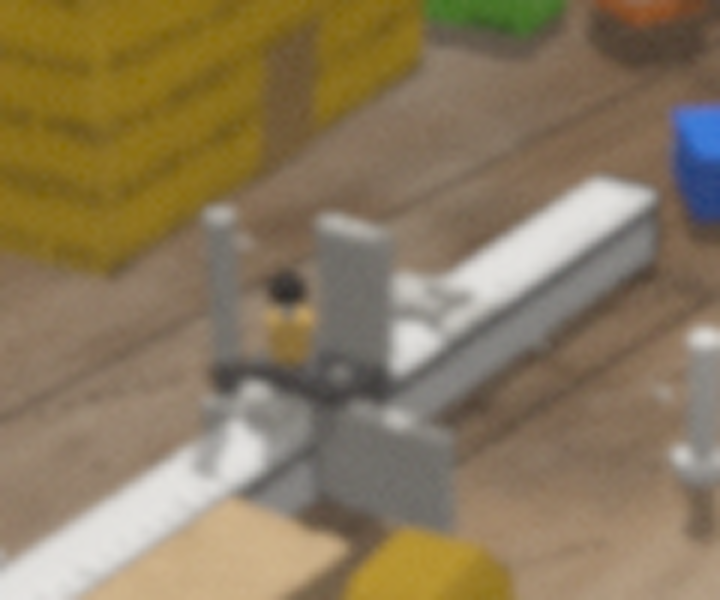

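The tab is at crop px (350,300) and the knob at (288,290), beside the pin at (220,290). The knob is about 5 mm short of the pin in s, so I check whether the notch is really level with the pin. I use the saddle plate's edges in the first pictures.

```bash
python3 - <<'E'
from h import *
for cam in("top","scene"):
    G=cv2.imread(f"pics/{cam}0.png").astype(np.float32); 
    K=get_calibration(cam);T=np.linalg.inv(np.array(K["extrinsics"]))
    ss=np.arange(-.145,.045,.001)
    for off in(-.0185,.0185):
        xy=ss[:,None]*u+(.5165+off)*n; P=np.c_[xy,np.full(len(ss),.033),np.ones(len(ss))]@T.T
        mx=(P[:,0]/P[:,2]*K["fx"]+K["cx"]).astype(np.float32);my=(P[:,1]/P[:,2]*K["fy"]+K["cy"]).astype(np.float32)
        g=cv2.remap(G,mx[None],my[None],1)[0]; b=g[:,0]  # blue channel: steel vs wood
        print(cam,off,"\n",[(int(round(s*1000)),int(x)) for s,x in zip(ss,b)][::3])
E
python3 - <<'E'
import sys;sys.path.insert(0,'.')
from h import *
# knob height averages, 3 frames
for k in range(2):
  for cam in("top","scene"):
    I,D=grab_frame(cam);T=np.array(get_calibration(cam)["extrinsics"]);K=get_calibration(cam)
    for d in finder.landmark_of(cam,"index_tip")[:1]+finder.landmark_of(cam,"saddle_pin")[:1]:
        print(cam,round(d["confidence"],2),st(world(cam,D,*d["pixel"],.034)))
E
```

```text
top -0.0185 
 [(-145, 98), (-142, 113), (-139, 109), (-136, 94), (-133, 86), (-130, 86), (-127, 91), (-124, 95), (-121, 98), (-118, 99), (-115, 97), (-112, 92), (-109, 89), (-106, 91), (-103, 93), (-100, 92), (-97, 92), (-94, 96), (-91, 100), (-88, 99), (-85, 95), (-82, 92), (-79, 93), (-76, 96), (-73, 97), (-70, 97), (-67, 99), (-64, 100), (-61, 99), (-58, 95), (-55, 94), (-52, 91), (-49, 90), (-46, 90), (-43, 92), (-40, 93), (-37, 94), (-34, 95), (-31, 97), (-28, 98), (-25, 100), (-22, 101), (-19, 102), (-16, 100), (-13, 96), (-10, 93), (-7, 91), (-4, 89), (-1, 91), (2, 93), (5, 98), (8, 101), (11, 101), (14, 98), (17, 97), (20, 100), (23, 101), (26, 102), (29, 104), (32, 104), (35, 102), (38, 98), (41, 94), (44, 91)]
top 0.0185 
 [(-145, 137), (-142, 138), (-139, 137), (-136, 135), (-133, 136), (-130, 134), (-127, 133), (-124, 135), (-121, 139), (-118, 150), (-115, 182), (-112, 217), (-109, 227), (-106, 228), (-103, 228), (-100, 227), (-97, 227), (-94, 228), (-91, 228), (-88, 225), (-85, 201), (-82, 144), (-79, 125), (-76, 121), (-73, 123), (-70, 134), (-67, 147), (-64, 158), (-61
[... 1477 characters left out ...]
54), (-79, 131), (-76, 128), (-73, 121), (-70, 122), (-67, 117), (-64, 121), (-61, 120), (-58, 121), (-55, 118), (-52, 120), (-49, 118), (-46, 122), (-43, 120), (-40, 121), (-37, 120), (-34, 123), (-31, 122), (-28, 121), (-25, 122), (-22, 133), (-19, 145), (-16, 160), (-13, 172), (-10, 183), (-7, 191), (-4, 191), (-1, 179), (2, 165), (5, 151), (8, 146), (11, 137), (14, 130), (17, 122), (20, 116), (23, 114), (26, 113), (29, 113), (32, 113), (35, 117), (38, 117), (41, 120), (44, 116)]
top 0.72 [-0.009  0.517]
top 0.67 [0.0493 0.466 ]
scene 0.87 [0.0021 0.5157]
scene 0.54 [0.0012 0.5175]
top 0.5 [-0.0052  0.5224]
top 0.62 [-0.004   0.5205]
scene 0.58 [0.0094 0.5172]
scene 0.78 [-0.0105  0.5256]
```

Call:
step_arm(commands="-1 0 0 .3 0;-1 0 0 .3 0;-1 0 0 .2 0;-1 .25 0 0 0;-1 .15 0 0 0;-1 .08 0 0 0;-1 0 0 0 0")

```text
time: 12.4
ee_pos: [0.499, -0.0023, 0.0923]
ee_rot: [2.129, 2.31, 0.0]
ft_force: [-0.4, 0.2, 0.2]
grip_width: 0.002
grip_force: 0.0
```

Call:
step_arm(commands="-1 .008 0 0 0;-1 .008 0 0 0;-1 0 0 0 0")

```text
time: 12.78
ee_pos: [0.4987, -0.0012, 0.092]
ee_rot: [2.132, 2.307, -0.0]
ft_force: [-0.4, -0.2, -0.3]
grip_width: -0.0
grip_force: 0.0
```

Call:
step_arm(commands="-1 .008 0 0 0;-1 .008 0 0 0;-1 0 0 0 0")

```text
time: 13.15
ee_pos: [0.4984, 0.0021, 0.0921]
ee_rot: [-2.131, -2.309, -0.0]
ft_force: [-0.3, -0.3, 0.3]
grip_width: 0.003
grip_force: 0.0
```

Call:
step_arm(commands="-1 .008 0 0 0;-1 0 0 0 0")

```text
time: 13.4
ee_pos: [0.4983, 0.0033, 0.0921]
ee_rot: [-2.131, -2.309, -0.0]
ft_force: [-0.5, -0.2, -0.5]
grip_width: 0.002
grip_force: 0.0
```

Call:
step_arm(commands="-1 .008 0 0 0;-1 0 0 0 0")

```text
time: 13.65
ee_pos: [0.4982, 0.0045, 0.0921]
ee_rot: [-2.13, -2.309, -0.0]
ft_force: [-1.0, 0.1, -0.4]
grip_width: -0.0
grip_force: 0.0
```

Call:
step_arm(commands="-1 .007 0 0 0;-1 0 0 0 0")

```text
time: 13.9
ee_pos: [0.4981, 0.0055, 0.092]
ee_rot: [-2.131, -2.309, -0.0]
ft_force: [-0.5, 0.4, -0.4]
grip_width: 0.0
grip_force: 0.0
```

Call:
step_arm(commands="-1 .007 0 0 0;-1 0 0 0 0")

```text
time: 14.15
ee_pos: [0.4981, 0.0065, 0.0921]
ee_rot: [-2.131, -2.309, -0.0]
ft_force: [0.2, -0.3, 0.2]
grip_width: -0.002
grip_force: 0.0
```

```bash
for i in 1 2; do python3 k.py scene;done; python3 -c "
from h import *
crop('scene','s5',130,230,250,350,6)"
```

```text
[0.49806323 0.00652116 0.0920567 ] [-0.0322  0.4971] 14.15 [ 0.19896298 -0.34476585  0.16145063]
pin 27 [-0.0041  0.0007  0.0038] [0.0219 0.0245 0.029 ] [0.0962 0.1025 0.1064]
tab 137 [-0.0354 -0.0193 -0.0109] [-0.0342 -0.0256 -0.0075] [0.0957 0.1029 0.1098]
knob 42 [-0.0123  0.0004  0.0062] [-0.0066 -0.0018  0.0067] [0.075  0.0798 0.0841]
[0.49803441 0.00640957 0.09204092] [-0.0324  0.497 ] 14.2 [ 0.02118167  0.2070897  -0.40958413]
pin 29 [-0.004   0.0012  0.0042] [0.0215 0.0243 0.0283] [0.0964 0.1011 0.1059]
tab 136 [-0.0347 -0.0187 -0.0115] [-0.0341 -0.0251 -0.0068] [0.0956 0.1025 0.1097]
knob 45 [-0.0131 -0.0007  0.0057] [-0.0074 -0.0019  0.0067] [0.0744 0.0795 0.0851]
```

View pics/s5.png

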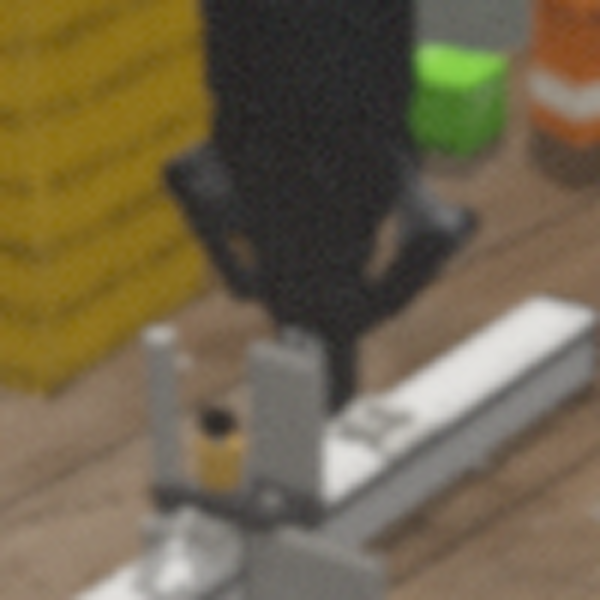

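The knob has moved about 6 mm further, from s = −.006 to 0.000, and dropped about 2.5 mm. It had been perched on the crest and is now level with the pin. I back off and verify.

Call:
step_arm(commands="-1 -.1 0 0 0;-1 -.2 0 0 0;-1 -.2 0 -.2 0;-1 0 0 -.3 0;-1 0 0 0 0")

```text
time: 14.92
ee_pos: [0.5073, -0.0706, 0.1709]
ee_rot: [2.129, 2.3, 0.007]
ft_force: [-0.6, 0.4, 0.1]
grip_width: 0.001
grip_force: 0.0
```

```bash
python3 k.py scene;for i in 1 2; do python3 k.py top|tail -3;done
cat > bl.py <<'E'
from h import *
I,D=grab_frame("top")
for d in finder.regions_of("top","wood_block")[:2]:
    rr,cc=np.nonzero(d["pixels"]);P=np.array([world("top",D,r,c,.032) for r,c in zip(rr,cc)])
    S=P[:,:2]@u;N=P[:,:2]@n-.5165
    print(round(d["confidence"],2),len(rr),"s",np.round(np.percentile(S,[1,50,99]),4),"n",np.round(np.percentile(N,[1,50,99]),4),cv2.minAreaRect((P[:,:2]*1000).astype(np.float32)))
E
python3 bl.py
```

```text
[ 0.50734866 -0.07058688  0.17093162] [-0.1098  0.5003] 14.925 [-0.60335695  0.43605743  0.14359576]
pin 28 [-0.0034  0.0002  0.0044] [0.0218 0.0246 0.0289] [0.0953 0.1022 0.106 ]
tab 74 [-0.0186 -0.0128 -0.0109] [-0.0333 -0.0208 -0.0065] [0.0954 0.1017 0.1054]
knob 42 [-0.0133 -0.0006  0.0062] [-0.007  -0.002   0.0065] [0.0747 0.0794 0.0866]
pin 16 [-0.0036  0.0003  0.0041] [0.0237 0.0276 0.0318] [0.0977 0.1042 0.1072]
tab 48 [-0.0191 -0.0145 -0.0109] [-0.031  -0.0182 -0.0037] [0.0973 0.1027 0.1064]
knob 25 [-0.0059  0.0013  0.0066] [-0.0041  0.001   0.006 ] [0.0758 0.0787 0.0817]
pin 16 [-0.0037  0.0002  0.0042] [0.0236 0.0273 0.0316] [0.0998 0.1048 0.1076]
tab 48 [-0.019  -0.0146 -0.0108] [-0.0309 -0.0184 -0.0038] [0.0992 0.1026 0.1065]
knob 23 [-0.0061  0.0013  0.0064] [-0.0042  0.0011  0.0062] [0.076  0.0794 0.0823]
0.58 898 s [-0.3825 -0.3325 -0.2843] n [-0.0897 -0.0375  0.0162] ((503.7745056152344, -294.17840576171875), (111.14252471923828, 62.721317291259766), 45.4501953125)
0.57 874 s [0.0575 0.1125 0.1674] n [-0.0741 -0.0467 -0.0189] ((459.75213623046875, 148.467529296875), (56.59901428222656, 111.34120178222656), 3.5049479007720947)
```

The stop is seated: from above the knob is at s ≈ .001, the tab implies .0004, and the pin is at .0003, with the knob height back down. Next I go to the block's far end.

Call:
step_arm(commands="-.76 .355 -.034 0 0;-.76 .355 -.034 0 0;-.76 .355 -.034 0 0;-.76 .355 -.034 0 0;-.76 .355 -.034 0 0;-.76 .355 -.034 0 0;-.76 0 0 0 0;-.76 0 0 .25 0;-.76 0 0 .25 0;-.76 0 0 0 0")

```text
time: 16.42
ee_pos: [0.4449, 0.2447, 0.0883]
ee_rot: [-2.129, -2.306, 0.015]
ft_force: [0.0, -0.0, -0.9]
grip_width: 0.119
grip_force: 0.0
```

```bash
python3 k.py scene|head -1; python3 -c "
from h import *
crop('scene','s6',170,320,180,340,4)"
```

```text
[0.44485952 0.24469904 0.08832301] [0.2094 0.4626] 16.425 [ 0.03604371 -0.00100318 -0.87752126]
```

View pics/s6.png

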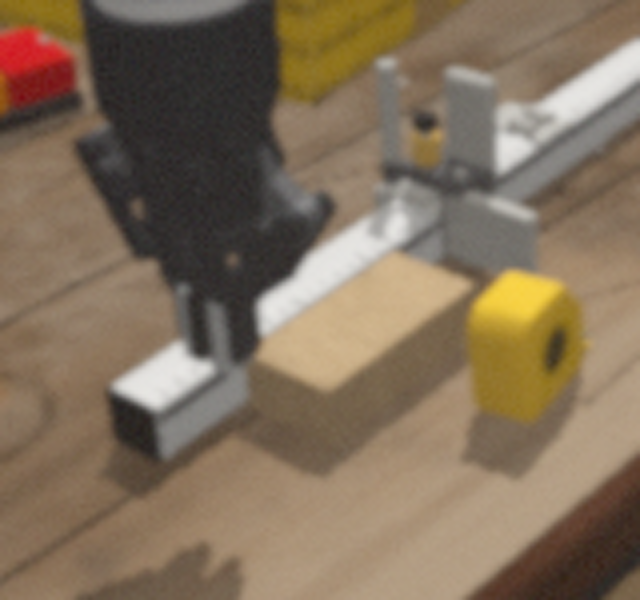

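The fingers, at px (205,330), hover beyond the block's far end. The stop still stands seated beside the pin, at (470,130). I lower and close in.

Call:
step_arm(commands="-.76 0 .035 0 0;-.76 0 0 .15 0;-.76 0 0 .15 0;-.76 0 0 .04 0;-.76 -.1 0 0 0;-.76 0 0 0 0")

```text
time: 17.27
ee_pos: [0.4557, 0.2311, 0.0418]
ee_rot: [2.133, 2.304, 0.0]
ft_force: [0.5, -0.3, -0.3]
grip_width: 0.12
grip_force: 0.0
```

```bash
python3 k.py scene|head -1
```

```text
[0.45568041 0.23111592 0.0418306 ] [0.195  0.4723] 17.275 [ 0.54750708 -0.33392716 -0.28482408]
```

Call:
step_arm(commands="-.76 -.05 -.015 .02 0;-.76 -.03 0 0 0;-.76 -.02 0 0 0;-.76 -.02 0 0 0;-.76 -.02 0 0 0;-.76 -.02 0 0 0;-.76 -.02 0 0 0;-.76 -.02 0 0 0;-.76 -.02 0 0 0;-.76 -.02 0 0 0;-.76 -.02 0 0 0;-.76 0 0 0 0")

```text
time: 18.82
ee_pos: [0.4554, 0.1934, 0.038]
ee_rot: [2.131, 2.308, -0.001]
ft_force: [-0.2, 0.1, 0.4]
grip_width: 0.117
grip_force: 0.0
```

```bash
python3 k.py top;python3 bl.py
```

```text
[0.45541449 0.1934461  0.03802302] [0.1574 0.4691] 18.825 [-0.17884603  0.08633953  0.35364648]
pin 16 [-0.0036  0.0003  0.0042] [0.0237 0.0277 0.0318] [0.0995 0.1031 0.107 ]
tab 51 [-0.0191 -0.0144  0.0681] [-0.0311 -0.0182 -0.0031] [0.0976 0.1027 0.1057]
knob 29 [-0.0055  0.0016  0.1476] [-0.0058  0.0006  0.0061] [0.075  0.0792 0.0822]
0.72 748 s [0.0375 0.085  0.1371] n [-0.0726 -0.0438 -0.0178] ((462.73614501953125, 124.26830291748047), (56.386268615722656, 103.4006576538086), 4.564131259918213)
0.61 895 s [-0.3825 -0.333  -0.2815] n [-0.0899 -0.0376  0.013 ] ((502.4294128417969, -294.2664794921875), (112.95832824707031, 60.758628845214844), 45.60442352294922)
```

Call:
step_arm(commands="-.76 -.018 0 0 0;-.76 -.018 0 0 0;-.76 -.018 0 0 0;-.76 -.018 0 0 0;-.76 -.018 0 0 0;-.76 -.018 0 0 0;-.76 -.018 0 0 0;-.76 -.01 0 0 0;-.76 0 0 0 0")

```text
time: 20.1
ee_pos: [0.457, 0.1733, 0.038]
ee_rot: [2.131, 2.308, -0.001]
ft_force: [0.2, 0.3, 0.6]
grip_width: 0.121
grip_force: 0.0
```

```bash
python3 k.py top;python3 bl.py
```

```text
[0.45698244 0.17333136 0.03802902] [0.1373 0.4691] 20.1 [0.20256971 0.26267869 0.59338514]
pin 19 [-0.0036  0.0015  0.1293] [0.0152 0.0264 0.0321] [0.1002 0.105  0.109 ]
tab 48 [-0.0191 -0.0145 -0.0109] [-0.0312 -0.0184 -0.0035] [0.0974 0.1022 0.1063]
knob 25 [-0.0059  0.0012  0.0065] [-0.0041  0.001   0.0063] [0.0756 0.0792 0.0821]
0.76 754 s [0.0173 0.0619 0.1127] n [-0.0747 -0.0439 -0.0159] ((465.69964599609375, 102.95991516113281), (59.53220748901367, 99.93911743164062), 1.1766115427017212)
```

Call:
step_arm(commands="-.76 -.007 0 0 0;-.76 -.007 0 0 0;-.76 0 0 0 0")

```text
time: 20.62
ee_pos: [0.4572, 0.1717, 0.0381]
ee_rot: [-2.131, -2.308, -0.0]
ft_force: [-0.2, 0.8, -0.2]
grip_width: 0.12
grip_force: 0.3
```

Call:
step_arm(commands="-.76 -.005 0 0 0;-.76 0 0 0 0")

```text
time: 20.88
ee_pos: [0.4572, 0.1709, 0.0381]
ee_rot: [-2.131, -2.308, -0.0]
ft_force: [0.2, 1.4, -0.5]
grip_width: 0.12
grip_force: 0.4
```

Call:
step_arm(commands="-.76 -.005 0 0 0;-.76 0 0 0 0")

```text
time: 21.12
ee_pos: [0.4573, 0.1701, 0.0381]
ee_rot: [2.131, 2.308, 0.0]
ft_force: [-0.7, -0.1, 0.7]
grip_width: 0.121
grip_force: 0.4
```

Call:
step_arm(commands="-.76 -.005 0 0 0;-.76 0 0 0 0")

```text
time: 21.38
ee_pos: [0.4573, 0.1694, 0.0381]
ee_rot: [2.131, 2.308, 0.0]
ft_force: [-0.2, 1.1, -0.0]
grip_width: 0.119
grip_force: 0.4
```

Call:
step_arm(commands="-.76 -.005 0 0 0;-.76 0 0 0 0")

```text
time: 21.62
ee_pos: [0.4574, 0.1686, 0.0381]
ee_rot: [2.131, 2.308, 0.0]
ft_force: [-0.5, 1.3, 0.5]
grip_width: 0.122
grip_force: 0.4
```

Call:
step_arm(commands="-.76 -.005 0 0 0;-.76 0 0 0 0")

```text
time: 21.88
ee_pos: [0.4576, 0.1683, 0.0381]
ee_rot: [-2.131, -2.308, -0.001]
ft_force: [-0.4, 2.5, -0.9]
grip_width: 0.117
grip_force: 0.9
```

```bash
python3 k.py top;python3 bl.py; python3 -c "
from h import *
crop('scene','s7',180,260,260,360,6)"
```

```text
[0.45756443 0.16828959 0.03810424] [0.1322 0.4693] 21.875 [-0.40027528  2.52696735 -0.94253556]
pin 17 [-0.0037  0.0013  0.0296] [0.0219 0.0265 0.0316] [0.0973 0.1039 0.1063]
tab 48 [-0.0191 -0.0145 -0.0109] [-0.0314 -0.018  -0.0036] [0.0988 0.1028 0.106 ]
knob 25 [-0.0059  0.0013  0.0066] [-0.0039  0.0012  0.0063] [0.076  0.0795 0.0824]
0.69 709 s [0.0118 0.0567 0.1073] n [-0.0733 -0.044  -0.0179] ((464.5820617675781, 96.82330322265625), (57.09779739379883, 99.21907043457031), 4.775618076324463)
0.6 887 s [-0.383  -0.333  -0.2821] n [-0.0899 -0.037   0.0156] ((503.14031982421875, -293.69732666015625), (111.08245849609375, 60.7653923034668), 45.737152099609375)
```

View pics/s7.png

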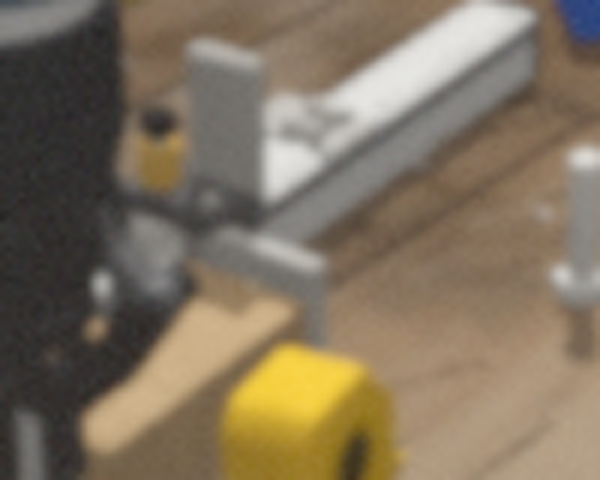

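The block's end meets the plate at px (270,260). The force rises as the motion stalls, and the measured end is at .012 against the plate's .0123. One more light nudge, then I back off slowly.

Call:
step_arm(commands="-.76 -.005 0 0 0;-.76 0 0 0 0")

```text
time: 22.32
ee_pos: [0.4577, 0.1681, 0.0382]
ee_rot: [-2.13, -2.308, -0.002]
ft_force: [0.2, 4.3, -1.2]
grip_width: 0.123
grip_force: 2.0
```

Call:
step_arm(commands="-.76 .005 0 0 0;-.76 .007 0 0 0;-.76 .01 0 0 0;-.76 .05 0 0 0;-.76 .1 0 0 0;-.76 .1 0 0 0;-.76 0 0 -.3 0;-.76 0 0 -.3 0;-.76 0 0 -.3 0;-.76 0 0 0 0")

```text
time: 23.58
ee_pos: [0.4568, 0.2109, 0.1773]
ee_rot: [2.126, 2.307, 0.013]
ft_force: [0.6, -0.1, -0.3]
grip_width: 0.121
grip_force: 0.0
```

```bash
python3 k.py top;python3 bl.py; python3 -c "
from h import *
crop('scene','s8',150,300,220,380,4)"
```

```text
[0.45683735 0.21088637 0.17725707] [0.1747 0.4719] 23.575 [ 0.59215299 -0.12881477 -0.28601264]
pin 16 [-0.0036  0.0002  0.0042] [0.0237 0.0276 0.0315] [0.1006 0.1034 0.1072]
tab 49 [-0.0192 -0.0146 -0.0109] [-0.0311 -0.0183 -0.0038] [0.0973 0.1029 0.1062]
knob 23 [-0.0061  0.0011  0.0065] [-0.0041  0.0017  0.0062] [0.0754 0.0796 0.0818]
0.97 927 s [-0.3829 -0.3316 -0.2795] n [-0.0898 -0.0366  0.016 ] ((503.06414794921875, -292.24188232421875), (113.03282928466797, 62.731075286865234), 45.609161376953125)
```

View pics/s8.png

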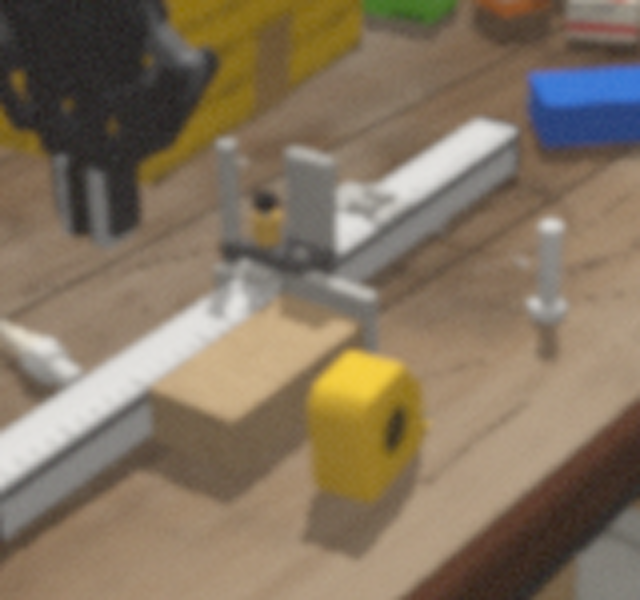

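The block lies flush against the stop plate at px (320,310). The stop is still seated beside the pin at (265,200), the bolt, tape and spark plug haven't moved, and the gripper is clear, so I hand in.

```bash
python3 -c "
from workcell import order; print(order.close_job())"
```

```text
the job is handed in; nothing more can be done
None
```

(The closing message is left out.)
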